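Close the shoe-polish tin left ajar

TASK

Three shoe-polish tins stand on the cobbler's bench, and one of them still has its lid cocked up on one side. Gently press the raised side of that lid down with the fingertips until the lid sits level and fully home, then draw back. Do not grasp, lift or push that tin about - it stays standing where it is - and leave the other two tins, the brush and the jar untouched.

Things in the scene. Friction and masses are not known exactly. Their poses are not given: they have to be found in the camera images.
- tin_ajar: the polish tin whose lid is cocked up: round, loose, about 120 g, steel can 82 mm across under a yellow slip lid 85 mm across; 27 mm high in all when closed, standing on the bench mat (mat top 3 mm above the work surface). Origin: centre of its underside; z up; x points to the butterfly opening key, a 19 mm wide steel wing nut low on the can's side (reaching 48 mm from the axis). The lid stands raised on this key side (+x).
- lid (a joint): tilt of the raised lid on its tin, rad: 0 = fully home and level, up to 0.21 = key side raised by 18 mm. It pivots on the rim opposite the key (42 mm from the tin's axis towards -x, 17 mm above the tin's underside), is held by friction and stays where it is left; it does not spring back. Starts at 0.13 to 0.20. It takes about 4 N downward at lid_edge, 7 N at the lid's middle; pressed beside the pivot it does not close.
- lid_edge (a point): point on top of the raised lid, 30 mm from the lid's centre towards the key; the place to press. It rides with the lid: 27 mm above the tin's underside when the lid is home, 9 to 14 mm higher at the start.
- lid_middle (a point): centre of the top of the same lid
- tin_shut1: an identical polish tin, properly closed, loose, about 120 g: 85 mm across, 27 mm high; origin at the centre of its underside, x towards its key. Leave alone.
- tin_shut2: another identical closed tin, same size; origin at the centre of its underside, x towards its key. Leave alone.
- brush: wooden shoe brush lying bristles down, loose, 172 x 54 mm, 46 mm high; origin at the centre of its underside, x along its length. Leave alone.
- jar: round glass jar of shoe cream with a black cap, loose, 55 mm across, 50 mm high; origin at the centre of its underside. Leave alone.
Mind the look-alikes: they are no part of the job. What is shaped like the tin_ajar but green, pink or turquoise is not meant.

How it is judged:
By the outcome, as a careful person would: the job done as asked, in the order asked, and still so for the second after the job is handed in, with the robot touching nothing.
It also fails if it takes over 35 s, if anything falls off the work surface, if the arm or the gripper's body presses on something with over 40 N, if the wrist force passes 120 N, or if a joint passes its speed limit or range.

ROBOT

A 6-joint arm with a two-finger parallel gripper is mounted at the origin on the work surface. World frame = base frame: x ahead of the robot, y to its left, z up, the work surface at z = 0. Lengths are in m, angles in rad, forces in N, time in s.
With the tool pointing down it reaches from about 0.325 to 0.775 m from the base axis. Payload 5.5 kg.
Tool frame: the origin (TCP) lies on the centre line of the jaws, within the pads' length; the fingertips stand 8 mm ahead of it and the grasp point (between the pads) lies 11 mm behind it (env.nose_length is the distance from the TCP to the fingertips, in m); z points along the fingers, y is the line along which they close (so a half turn about z gives the same grasp; the last joint's range is limited). The gripper opens to 85 mm and grips with 20 to 120 N. Pads are 22 mm wide; open, the fingers measure 114 mm over their backs; the gripper's body (76 mm by 85 mm) begins 54 mm behind the grasp point. The pads swing forward as they close: fully open they stand 13 mm farther back than shut.
Start: joints at [-1.19, 0.091, 1.231, -0, 1.82, -0.057], TCP at [0.254, -0.543, 0.239] pointing down, gripper open.
Joint ranges: [-2.87, 2.87], [-0.86, 2.18], [0.17, 2.46], [-1.51, 4.65], [0.06, 2.69], [-2.65, 2.65]. Speed limits (rad/s): [2.57, 2.57, 3.01, 3.14, 3.14, 3.14].

INTERFACE

Orientations are given as [roll, pitch, yaw] about the fixed x, y, z axes, in that order (R = Rz(yaw) Ry(pitch) Rx(roll)).
In Python, from workcell import env, viewer gives the robot as it stands. The module is installed in compiled form; this text tells all that it offers. Calls block until the motion is done:
- env.move_pose(position, orientation): joint-space move of the TCP to a pose.
- env.move_straight(position, speed=0.15, frame=None, guard=None): straight line of the TCP; frame=None keeps the orientation; speed is the mean speed in m/s. With guard (N) it stops when the force on the tool has changed by that much, and returns True; else False.
- env.move_j(angles): joint-space move.
- env.grip(opening): opening from 0.0 (shut) to 1.0 (fully open); the grip force is fixed at half the most; returns when the fingers have stopped.
- env.sleep(seconds).
- env.inverse_kinematics(position, orientation): joint angles nearest the present ones, or None.
- env.get_state(): the state.
- viewer.snapshot(name): name is "scene" or "top" or "wrist"; returns the picture (400x640x3 uint8, red, green, blue); there is no depth.
- viewer.camera_info(name): a dict with "camera_matrix" (3x3 intrinsics, pixels), "world_from_camera" (4x4, takes a point from camera to world coordinates). Camera axes: x right, y down, z forward; pixel columns grow to the right and rows downward; lengths in m; the calibration is good to about 2 mm. A picture is of the moment at which its call begins: read the wrist's pose just before it. camera_info takes no time and is no camera call; for the wrist camera it gives the pose at the moment of the call.
A pose or a line that the arm cannot do raises env.Unreachable and nothing moves.
- env.finish_job(): hands the job in; it is judged then, once.
Trained networks look in the newest picture that a camera, given by its name, has taken for a name from the list of things; names that differ only in an ending like _2 or _b are one class to them, and where a whole thing is asked for, a point or a joint stands for the part that bears it (a point fixed in the world has none). Each returns a list of dicts, best first, with "confidence" (0 to 1); they miss things now and then, are a little off and sometimes report something else, mostly with a low value. They report only what shows in the picture. A call takes as long as a camera call. They do not tell look-alikes from the thing itself.
- viewer.search_frame(camera, target): "extent" ([left, top, width, height] in pixels, round what is visible of it).
- viewer.regions_of(camera, target): "mask" (400x640 bool, what is visible of it) and "extent" ([left, top, width, height] in pixels, round what is visible of it).
- viewer.spot_point(camera, target): "uv" ([column, row] in pixels: a listed point, or the origin of a listed thing).
The state is a dict: "time_s": time; "q": joint angles; "dq": joint speeds; "effort": joint torques, N m; "tool_pos": TCP position; "eef_rot": TCP orientation; "ft_force": force on the tool from outside, world axes, zero at the start; "wrist_torque": the same for the moment, N m; "opening": opening from 0.0 (shut) to 1.0 (fully open); "finger_force": force on a finger pad.
Only numpy, scipy, OpenCV 4.12 (cv2) and the standard library are available. Lean on these libraries where they do the work, as an engineer would, in place of code of your own. Each camera call takes 0.05 s, during which the arm holds its last target. There are 200 camera calls.

## Working session

There is one attempt and no reset: what is moved stays moved. The work goes in short steps, each a Python script; the robot and the scene stay as the last script left them, time stands still between calls to the robot, and variables do not carry over. Pictures are saved under pics/ and viewed, at most 10 in all, crops included, and the job is handed in when it is done.

```bash
mkdir -p pics; cat > h.py <<'E'
import numpy as np, cv2
from workcell import env, viewer
def ray(cam,uv,z,ci=None):
    ci=ci or viewer.camera_info(cam); T=np.array(ci["world_from_camera"]); K=np.array(ci["camera_matrix"])
    d=T[:3,:3]@np.linalg.inv(K)@np.array([uv[0],uv[1],1.]); o=T[:3,3]
    return o+d*(z-o[2])/d[2]
def save(cam,n):
    im=viewer.snapshot(cam); cv2.imwrite(f"pics/{n}.png",im[:,:,::-1]); return im
E
python3 - <<'E'
from h import *
for c in("scene","top"):
    save(c,c+"1")
    for t,z in(("tin_ajar",.003),("lid_edge",.041),("lid_middle",.036),("tin_shut1",.003),("brush",.003),("jar",.003)):
        for r in viewer.spot_point(c,t)[:4]: print(c,t,round(r["confidence"],2),np.round(r["uv"]),ray(c,r["uv"],z).round(3))
E
```

```text
scene tin_ajar 0.85 [442. 171.] [0.301 0.271 0.003]
scene tin_ajar 0.81 [294. 223.] [ 0.558 -0.128  0.003]
scene tin_ajar 0.67 [195. 141.] [ 0.286 -0.5    0.003]
scene tin_ajar 0.57 [269. 144.] [ 0.264 -0.265  0.003]
scene lid_edge 0.91 [271. 132.] [ 0.248 -0.26   0.041]
scene lid_edge 0.9 [285. 219.] [ 0.578 -0.145  0.041]
scene lid_edge 0.85 [192. 134.] [ 0.296 -0.499  0.041]
scene lid_edge 0.79 [450. 158.] [0.28  0.288 0.041]
scene lid_middle 0.81 [443. 162.] [0.296 0.267 0.036]
scene lid_middle 0.72 [291. 212.] [ 0.548 -0.135  0.036]
scene lid_middle 0.6 [271. 134.] [ 0.253 -0.258  0.036]
scene tin_shut1 0.77 [227. 191.] [ 0.476 -0.335  0.003]
scene tin_shut1 0.71 [476. 251.] [0.573 0.342 0.003]
scene brush 0.62 [341. 297.] [0.749 0.019 0.003]
scene jar 0.82 [399. 203.] [0.445 0.148 0.003]
top tin_ajar 0.82 [200. 280.] [0.278 0.272 0.003]
top tin_ajar 0.79 [345. 178.] [ 0.561 -0.14   0.003]
top tin_ajar 0.76 [474. 277.] [ 0.282 -0.494  0.003]
top tin_ajar 0.67 [387. 284.] [ 0.262 -0.252  0.003]
top lid_edge 0.89 [188. 292.] [0.251 0.294 0.041]
top lid_edge 0.82 [395. 298.] [ 0.233 -0.267  0.041]
top lid_edge 0.79 [478. 273.] [ 0.298 -0.491  0.041]
top lid_edge 0.71 [347. 174.] [ 0.569 -0.143  0.041]
top lid_middle 0.97 [345. 182.] [ 0.548 -0.139  0.036]
top lid_middle 0.93 [197. 282.] [0.279 0.27  0.036]
top lid_middle 0.92 [473. 279.] [ 0.281 -0.481  0.036]
top tin_shut1 0.73 [177. 173.] [0.581 0.338 0.003]
top tin_shut1 0.7 [412. 205.] [ 0.482 -0.327  0.003]
top brush 0.74 [287. 114.] [0.746 0.023 0.003]
top jar 0.54 [244. 218.] [0.451 0.147 0.003]
```

View pics/scene1.png

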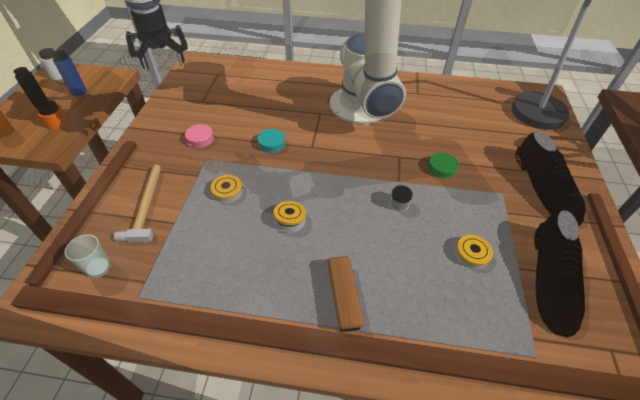

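View pics/top1.png

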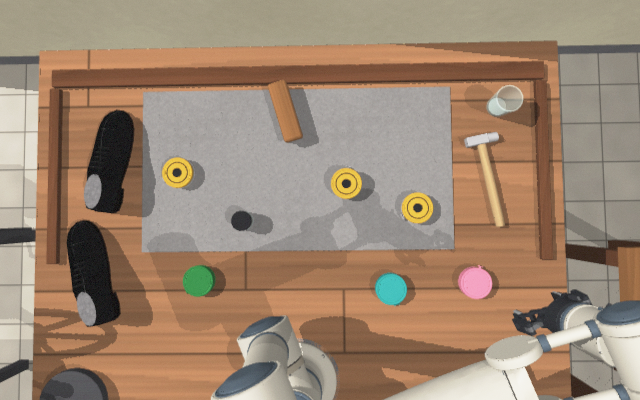

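The two pictures agree: three yellow tins, at about (0.55,-0.135), (0.48,-0.33) and (0.58,0.34). The one at top px (345,182) looks ajar. I'll look at it from close by.

```bash
python3 - <<'E'
from h import *
s=env.get_state(); print(s["eef_rot"],s["time_s"])
env.grip(0.0)
env.move_pose([.50,-.135,.24],[np.pi,0,np.arctan2(-.135,.5)])
s=env.get_state(); print(s["eef_rot"],s["tool_pos"],s["time_s"])
save("wrist","w1"); print(np.array(viewer.camera_info("wrist")["world_from_camera"]).round(3))
for t,z in(("tin_ajar",.003),("lid_edge",.041),("lid_middle",.036)):
    for r in viewer.spot_point("wrist",t)[:3]: print(t,round(r["confidence"],2),np.round(r["uv"]),ray("wrist",r["uv"],z).round(4))
E
```

```text
[3.14153430e+00 4.88346838e-05 4.37814136e-01] 0.7
[ 3.14127006e+00 -4.32811574e-05 -2.64250437e-01] [ 0.49991744 -0.13563395  0.23999054] 3.2083
[[-0.261 -0.914 -0.309  0.581]
 [-0.965  0.248  0.083 -0.156]
 [ 0.001  0.32  -0.947  0.375]
 [ 0.     0.     0.     1.   ]]
tin_ajar 0.98 [462. 318.] [ 0.2617 -0.2545  0.003 ]
tin_ajar 0.92 [314. 116.] [ 0.548  -0.1415  0.003 ]
tin_ajar 0.81 [ 74. 386.] [0.2899 0.2638 0.003 ]
lid_edge 0.98 [488. 352.] [ 0.2401 -0.2672  0.041 ]
lid_edge 0.91 [308.  89.] [ 0.5753 -0.144   0.041 ]
lid_middle 0.77 [474. 335.] [ 0.2631 -0.2556  0.036 ]
lid_middle 0.74 [309. 124.] [ 0.5449 -0.1367  0.036 ]
```

View pics/w1.png

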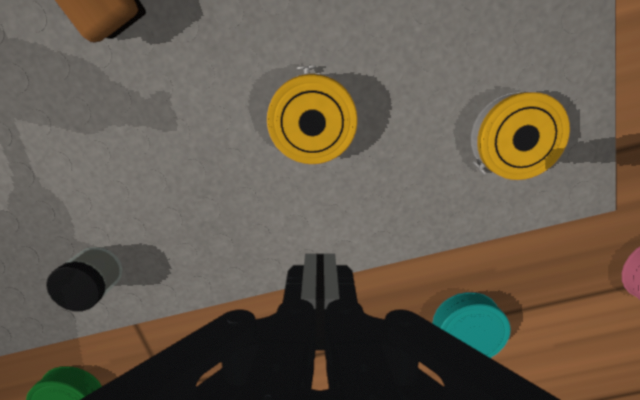

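Wrist picture: the middle tin's lid is at (312,122) with its key at (307,70). The right tin's lid is at (525,137) with its key at (481,168), and it looks rather elliptical. Which one is ajar isn't certain, so I'll compare enlarged crops of all three.

```bash
python3 - <<'E'
import cv2,numpy as np
s=cv2.imread("pics/scene1.png");w=cv2.imread("pics/w1.png")
f=lambda im,u,v,r:cv2.resize(im[max(v-r,0):v+r,u-r:u+r],(260,260),interpolation=cv2.INTER_CUBIC)
a=np.hstack([f(s,227,190,25),f(s,290,215,25),f(s,476,251,25)])
b=np.hstack([f(w,525,137,65),f(w,312,115,65),np.zeros((260,260,3),np.uint8)])
cv2.imwrite("pics/crops.png",np.vstack([a,b]))
E
```

```text
(no output)
```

View pics/crops.png

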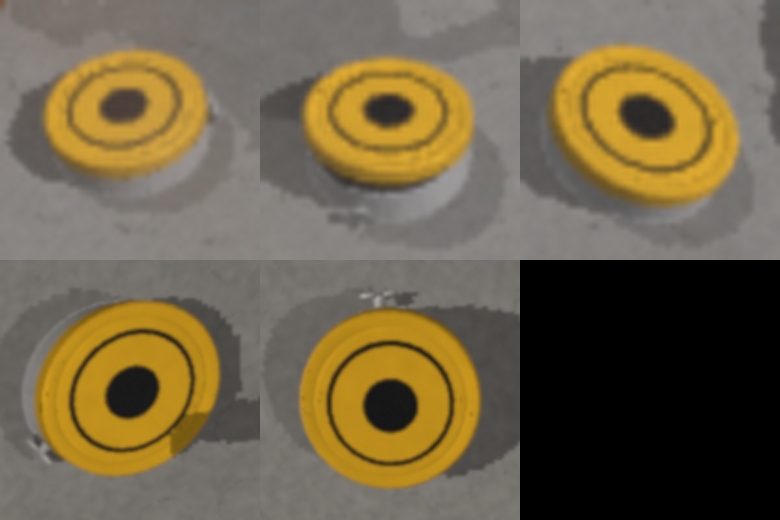

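The dark gap under the middle tin's lid, at the key side, shows that it is the ajar one. Its key faces away from the robot. Next I'll press at lid_edge.

```bash
python3 - <<'E'
from h import *
c=ray("wrist",(312,122),.037)[:2]; k=ray("wrist",(307,70),.013)[:2]
u=(k-c)/np.linalg.norm(k-c); p=c+.031*u; n=env.nose_length
print(c,k,np.linalg.norm(k-c),u,p,n)
o=[np.pi,0,np.arctan2(p[1],p[0])]
env.move_pose([*p,.09],o)
f0=env.get_state()["ft_force"]
print(env.move_straight([*p,.050+n],speed=.08,guard=15))
for z in (.043,.039,.035,.032,.030,.0285,.027):
    g=env.move_straight([*p,z+n],speed=.02,guard=14)
    s=env.get_state(); print(z,g,s["tool_pos"].round(4) if hasattr(s["tool_pos"],'round') else s["tool_pos"],np.subtract(s["ft_force"],f0).round(2),s["time_s"])
    if g: break
E
```

```text
[ 0.54607472 -0.13971971] [ 0.59209788 -0.14705423] 0.046603929410779225 [ 0.98753815 -0.15737983] [ 0.57668841 -0.14459849] 0.008
False
0.043 False [ 0.5769 -0.1447  0.0514] [1.68 0.22 0.95] 5.1667
0.039 False [ 0.5769 -0.1447  0.0472] [ 1.96 -0.71  2.51] 5.5167
0.035 False [ 0.5765 -0.1445  0.0426] [ 2.05 -0.4   2.32] 5.8667
0.032 False [ 0.5764 -0.1445  0.0396] [1.31 0.99 0.47] 6.1667
0.03 False [ 0.5766 -0.1446  0.0378] [ 1.93 -0.43  1.5 ] 6.4167
0.0285 False [ 0.5767 -0.1446  0.0374] [-0.69  0.47  6.19] 6.6667
0.027 False [ 0.5768 -0.1446  0.037 ] [-3.27  1.43 11.16] 6.9167
```

```bash
python3 - <<'E'
from h import *
p=np.array(env.get_state()["tool_pos"])
print(env.move_straight([p[0],p[1],.0335],speed=.01,guard=6)); s=env.get_state(); print(s["tool_pos"],s["ft_force"])
env.move_straight([p[0],p[1],.10],speed=.1)
env.move_pose([.45,-.12,.20],[np.pi,0,-.26]); 
im=save("wrist","w2"); 
for t,z in(("lid_edge",.03),("lid_middle",.03)):
    for r in viewer.spot_point("wrist",t)[:2]: print(t,r["confidence"],r["uv"],ray("wrist",r["uv"],z).round(4))
s1=save("scene","scene2")
a=cv2.resize(s1[185:245,260:320],(400,400),interpolation=cv2.INTER_CUBIC)
cv2.imwrite("pics/c2.png",np.hstack([cv2.resize(im,(640,400))[:,120:520],a])[:,:,::-1])
print(env.get_state()["time_s"])
E
```

```text
True
[ 0.57675196 -0.14459069  0.03743279] [-1.5443371   1.54801054  6.06215427]
lid_edge 0.9 [512.9, 338.6] [ 0.2319 -0.2691  0.03  ]
lid_edge 0.58 [312.7, 15.1] [ 0.577  -0.1471  0.03  ]
lid_middle 0.69 [311.5, 58.6] [ 0.5473 -0.138   0.03  ]
lid_middle 0.57 [500.7, 320.2] [ 0.2582 -0.259   0.03  ]
8.7917
```

View pics/c2.png

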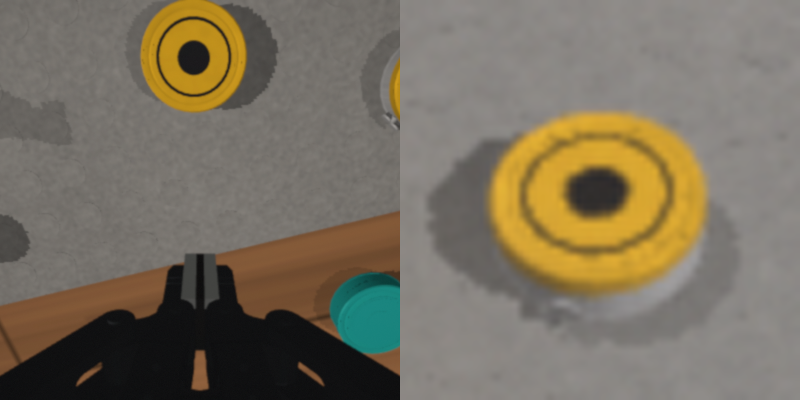

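The lid now sits level and the dark gap is gone (right crop). The tip stopped firmly at 29.4 mm, against an expected home height of 30 mm. The tin has not moved, so I'm handing in.

```bash
python3 -c "
from h import *
print(env.finish_job())"
```

```text
the job is handed in; nothing more can be done
None
```

I pressed the ajar tin's lid home with the closed fingertips (firm stop at about 11 N), the last pictures show it level with the tin still in place, and I drew back and handed the job in at about 9 s; the verdict was not shown.

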